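Unlatch the blue medicine case

TASK

Unlatch the medicine case with the blue lid: push its red button so that the T-handle springs out, then turn the handle a quarter turn clockwise to its stop, so that the lid lifts ajar by itself, and let go, leaving the handle out and turned. Leave the green case latched and do not disturb the other things on the counter.

Things in the scene. Friction and masses are not known exactly. Their poses are not given: they have to be found in the camera images.
- blue_case: white medicine case with a blue sloping lid, fixed to the counter: 240 mm deep (x, low front at -x), 220 mm wide (y; steel bolt keepers reach 131 mm either side), 60 mm high in front, 199 mm at the back; lid slope 30 degrees, lid 277 mm long up the slope, 214 wide, 12 thick, hinged at the back edge. Origin: centre of its underside
- blue_button_top (a point): top centre of the red release button (28 mm across) on the blue lid, 12 mm above the lid's face, 6 mm above its collar (40 mm across). Pressed along -z; springs back; frees the handle at 4 of its 6 mm travel (3 to 4 N; the lid itself gives 1 mm). Frame: x up the slope, y left across the lid, z straight out of the lid, so tilted 30 degrees from vertical while shut
- blue_handle_grip (a point): centre of the blue lid's black T-handle bar, 90 x 14 x 14 mm, 65 mm up the slope from the button. Latched, it lies across the lid between two walls 12 mm high, centre 9 mm above the lid's face; sprung out, centre 37 mm above it, on a 14 mm shaft. Frame turns with the bar: y along the bar, z out along the shaft (the turning axis)
- blue_pop (a joint): how far the blue lid's T-handle stands out, m: 0 latched in, 0.028 fully out. A spring (5 N in, 2 N out) drives it out once the button is pressed. While in, a catch holds it and the walls keep it from turning
- blue_handle (a joint): turn of the blue lid's T-handle, rad: 0 bar across the lid, grows clockwise as seen looking down at the lid, 1.571 bar along the slope (stop); stays where left (0.06 N m friction)
- blue_lid (a joint): opening of the blue lid about its back edge, rad: 0 shut, 0.14 ajar (stop). Turning the handle draws two brass bolts from their keepers, clear after about 1.2 rad; a spring (about 5 N at the handle) then lifts the lid ajar by itself, carrying the handle some 18 mm outwards
- green_case: white medicine case with a green sloping lid, fixed to the counter: 240 mm deep (x, low front at -x), 220 mm wide (y; steel bolt keepers reach 131 mm either side), 60 mm high in front, 199 mm at the back; lid slope 30 degrees, lid 277 mm long up the slope, 214 wide, 12 thick, hinged at the back edge. Origin: centre of its underside
- green_button_top (a point): top centre of the red release button (28 mm across) on the green lid, 12 mm above the lid's face, 6 mm above its collar (40 mm across). Pressed along -z; springs back; frees the handle at 4 of its 6 mm travel (3 to 4 N; the lid itself gives 1 mm). Frame: x up the slope, y left across the lid, z straight out of the lid, so tilted 30 degrees from vertical while shut
- green_handle_grip (a point): centre of the green lid's black T-handle bar, 90 x 14 x 14 mm, 65 mm up the slope from the button. Latched, it lies across the lid between two walls 12 mm high, centre 9 mm above the lid's face; sprung out, centre 37 mm above it, on a 14 mm shaft. Frame turns with the bar: y along the bar, z out along the shaft (the turning axis)
- green_pop (a joint): how far the green lid's T-handle stands out, m: 0 latched in, 0.028 fully out. A spring (5 N in, 2 N out) drives it out once the button is pressed. While in, a catch holds it and the walls keep it from turning
- green_handle (a joint): turn of the green lid's T-handle, rad: 0 bar across the lid, grows clockwise as seen looking down at the lid, 1.571 bar along the slope (stop); stays where left (0.06 N m friction)
- green_lid (a joint): opening of the green lid about its back edge, rad: 0 shut, 0.14 ajar (stop). Turning the handle draws two brass bolts from their keepers, clear after about 1.2 rad; a spring (about 5 N at the handle) then lifts the lid ajar by itself, carrying the handle some 18 mm outwards
- amber_bottle: amber glass bottle with white cap, 60 mm across, 130 mm tall; loose, a bystander; origin at the centre of its underside
- tablet_jar: white tablet jar with blue cap, 66 mm across, 85 mm tall; loose, a bystander; origin at the centre of its underside
- ampoule_carton: open white carton of red and amber ampoules, 110 x 140 x 60 mm; loose, a bystander; origin at the centre of its underside
- pen_cup: grey cup of pens, 76 mm across, cup 90 mm, pens up to 155 mm tall; loose, a bystander; origin at the centre of its underside
- tape_roll: clear roll of tape lying flat, 70 mm across, 20 mm tall; loose, a bystander; origin at the centre of its underside
- tablet_pack: white and orange tablet pack lying flat, 50 x 100 x 22 mm; loose, a bystander; origin at the centre of its underside

How it is judged:
By the outcome, as a careful person would: the job done as asked, in the order asked, and still so for the second after the job is handed in, with the robot touching nothing.
It also fails if it takes over 48 s, if anything falls off the work surface, if the arm or the gripper's body presses on something with over 40 N, if the wrist force passes 120 N, or if a joint passes its speed limit or range.

ROBOT

A 6-joint arm with a two-finger parallel gripper is mounted at the origin on the work surface. World frame = base frame: x ahead of the robot, y to its left, z up, the work surface at z = 0. Lengths are in m, angles in rad, forces in N, time in s.
With the tool pointing down it reaches from about 0.4 to 0.825 m from the base axis. Payload 7 kg.
Tool frame: the origin (TCP) lies at the very end of the fingers, on their centre line; the grasp point (between the pads) lies 19 mm behind it; z points along the fingers, y is the direction in which the jaws open and shut (so a half turn about z gives the same grasp; the last joint's range is limited). The gripper opens to 88 mm and grips with 3 to 60 N. Pads are 19 mm wide; open, the fingers measure 130 mm over their backs; the gripper's body (78 mm by 193 mm) begins 47 mm behind the grasp point.
Start: joints at [1.428, 0.359, 0.012, 0, -1.224, -0.288], TCP at [0.282, 0.613, 0.227] pointing down, gripper open.
Joint ranges: [-3.07, 3.07], [-1.43, 2.12], [-1.02, 1.25], [-3.03, 1.67], [-3.05, -0], [-3.03, 3.03]. Speed limits (rad/s): [2.39, 2.39, 3.01, 3.14, 3.14, 3.14].

INTERFACE

Orientations are given as [roll, pitch, yaw] about the fixed x, y, z axes, in that order (R = Rz(yaw) Ry(pitch) Rx(roll)).
In Python, from station import arm, eyes, job, outline_of gives the robot as it stands.
- The arm moves only by the tool apply_moves, never from a script. Its argument "moves" is a list of rows, each a list of 5 numbers: the opening, from -1 (shut) to 1 (fully open), then the shift along the tool's x, y, z in m, then the turn about the tool's z in rad. A call has 1 to 12 rows; each row shifts and turns the commanded pose from where the row before left it, along the tool's axes as they then stand; what a row does not reach is not made up. A row lasts 1/12 s, in which the tool goes at most 41.7 mm and 7.16 degrees, less where a joint would pass 70% of its speed; a pose out of reach is approached as far as the arm can. A call with a gripper value outside its range is refused whole. The fingers move at their own pace and stop on an object; "newtons" is the grip in N (left out, the last holds). Time passes only in rows, so rows that do not move let the fingers close. It gives the time, the measured TCP pose, the force and the opening at its end, in the units of the state.
- arm.get_state(): the state, without advancing time (a new reading comes with each control period).
- eyes.grab_frame(name): name is "scene" or "side" or "wrist"; returns a dict with "color" (400x640x3 uint8, red, green, blue), "z_map" (400x640 float32, m along the optical axis (not along the pixel's ray), 0 where there is no reading), "camera_matrix" (3x3 intrinsics, pixels), "k1" (the pictures are not rectified: a ray, as slopes to the right and down, at radius r is drawn at 1 + k1 r^2 times it, then the intrinsics apply), "extrinsics" (4x4, takes a point from camera to world coordinates). Camera axes: x right, y up, looking along -z (the intrinsics and any distortion apply to the point x, -y, -z); pixel columns grow to the right and rows downward; lengths in m; the calibration is good to about 2 mm. A picture is of the moment at which its call begins.
- job.job_done(): hands the job in, once; it reports no verdict.
Trained networks look in a picture, given as the dict that the camera call returned (one of the last four; its "shot" number tells which), for a name from the list of things; names that differ only in an ending like _2 or _b are one class to them, and where a whole thing is asked for, a point or a joint stands for the part that bears it (a point fixed in the world has none). Each returns a list of dicts, best first, with "score" (0 to 1); they miss things now and then, are a little off and sometimes report something else, mostly with a low value. They report only what shows in the picture. A call takes as long as a camera call.
- outline_of(label, picture): "region" (400x640 bool, what is visible of it) and "extent" ([left, top, right, bottom] in pixels, round what is visible of it).
The state is a dict: "t": time; "q": joint angles; "qd": joint speeds; "joint_efforts": joint torques, N m; "eef_pos": TCP position; "ee_rot": TCP orientation; "force": force on the tool from outside, world axes, zero at the start; "moment": the same for the moment, N m; "width": finger opening in m.
Only numpy, scipy, OpenCV 4.12 (cv2) and the standard library are available. Lean on these libraries where they do the work, as an engineer would, in place of code of your own. Each camera call takes 0.05 s, during which the arm holds its last target.

## Working session

There is one attempt and no reset: what is moved stays moved. The work goes in short steps, Python scripts to look and compute and a tool call to move; the robot and the scene stay as the last step left them, time stands still between calls to the robot, and variables do not carry over. Pictures are saved under pics/ and viewed, and the job is handed in when it is done.

Besides the shell and the picture viewer there is one more tool, called as name(argument=value, ...), one argument or row to a line, values as JSON. apply_moves: Moves the arm, as the interface text tells. Its arguments: {"type":"object","properties":{"moves":{"type":"array","items":{"type":"array","items":{"type":"number"}}},"newtons":{"type":"number"}},"required":["moves"]}

```bash
mkdir -p pics; ls; cat > h.py <<'E'
from station import arm, eyes, job, outline_of
import numpy as np, cv2
def save(f,n): cv2.imwrite('pics/'+n+'.png',f['color'][:,:,::-1])
def pts(f):
    K=f['camera_matrix'];k1=f['k1'];z=f['z_map']
    v,u=np.mgrid[0:400,0:640].astype(float)
    xd=(u-K[0,2])/K[0,0];yd=(v-K[1,2])/K[1,1]
    x,y=xd.copy(),yd.copy()
    for _ in range(10):
        s=1+k1*(x*x+y*y);x=xd/s;y=yd/s
    P=np.stack([x*z,-y*z,-z],-1)
    T=f['extrinsics']
    W=P@T[:3,:3].T+T[:3,3]
    W[z<=0]=np.nan
    return W
E
python3 - <<'E'
from h import *
print(arm.get_state())
for n in ['scene','side','wrist']:
    f=eyes.grab_frame(n);save(f,n+'0')
    W=pts(f);print(n,f['extrinsics'][:3,3])
    for l in ['blue_case','blue_button_top','blue_handle_grip','green_case','green_handle_grip','pen_cup','amber_bottle','tablet_jar','ampoule_carton','tape_roll','tablet_pack']:
        for r in outline_of(l,f)[:2]:
            print(l,round(r['score'],2),r['extent'],np.nanmedian(W[r['region']],0).round(3))
E
```

```text
pics
{'t': 0.0, 'q': array([ 1.42810516e+00,  3.59400914e-01,  1.10302485e-02, -3.60352301e-04,
       -1.22410383e+00, -2.88085439e-01]), 'qd': array([-0.0009187 , -0.00050355, -0.00101354,  0.0007052 ,  0.00061235,
        0.00203872]), 'joint_efforts': array([ 1.28298463e-03, -5.82720029e+01,  2.93057102e+01,  6.99721277e+00,
        6.89860142e-03, -1.52816228e-04]), 'eef_pos': array([0.28168722, 0.61285495, 0.22559933]), 'ee_rot': array([ 3.13988739e+00, -1.52055361e-04, -4.30899201e-01]), 'force': array([-0.19875711,  0.07361773, -0.53113139]), 'moment': array([-0.0097225 , -0.01388857, -0.02638672]), 'width': 0.08798090226139203}
scene [ 1.09580515 -0.32404753  1.11850449]
blue_case 0.56 [227.3, 210.9, 334.8, 316.8] [ 0.664 -0.18   0.154]
blue_button_top 0.43 [263.8, 229.8, 269.6, 235.5] [ 0.545 -0.183  0.125]
blue_handle_grip 0.52 [265.3, 228.7, 288.8, 251.8] [ 0.601 -0.178  0.16 ]
green_case 0.94 [326.4, 157.0, 436.6, 253.8] [0.649 0.148 0.142]
green_case 0.22 [431.4, 149.1, 458.3, 184.3] [0.608 0.444 0.067]
pen_cup 0.88 [430.7, 144.7, 460.8, 183.9] [0.604 0.445 0.066]
pen_c
[... 597 characters left out ...]
 [326.3, 147.2, 428.4, 236.1] [0.674 0.116 0.125]
green_handle_grip 0.44 [370.3, 156.8, 383.4, 170.1] [0.59  0.153 0.161]
green_handle_grip 0.34 [285.2, 220.4, 290.1, 228.0] [ 0.55  -0.188  0.125]
pen_cup 0.84 [417.2, 129.1, 438.1, 170.2] [0.597 0.46  0.084]
amber_bottle 0.85 [392.2, 124.2, 408.0, 145.8] [0.5   0.445 0.089]
tablet_jar 0.62 [178.7, 261.0, 204.4, 298.5] [ 0.459 -0.467  0.061]
ampoule_carton 0.67 [170.0, 286.9, 244.4, 358.2] [ 0.583 -0.52   0.033]
tape_roll 0.45 [362.2, 135.3, 381.1, 144.2] [0.353 0.469 0.015]
tablet_pack 0.8 [151.3, 257.8, 182.4, 287.1] [ 0.352 -0.487  0.022]
wrist [0.34500356 0.58491549 0.38521351]
tape_roll 0.87 [378.9, 10.2, 453.0, 88.2] [0.356 0.47  0.02 ]
```

View pics/scene0.png

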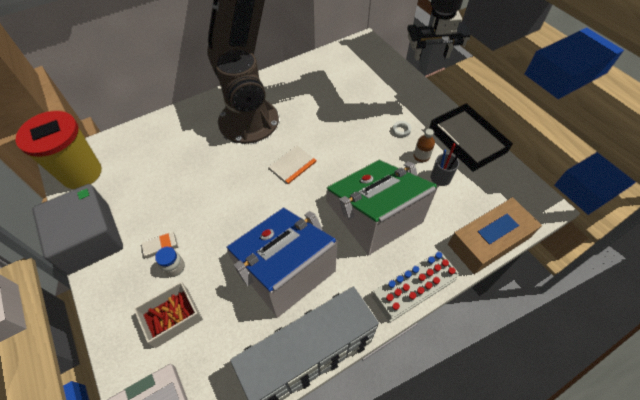

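View pics/side0.png

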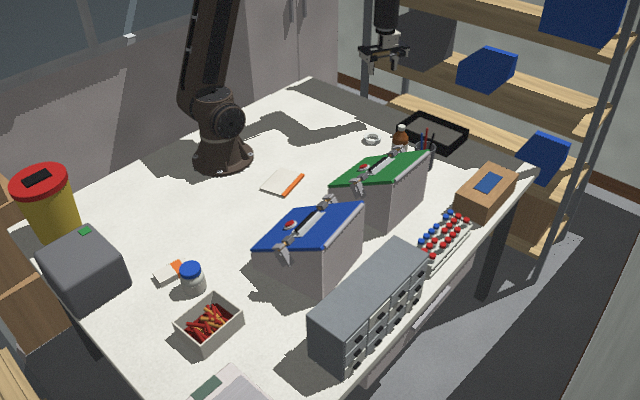

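The blue case is at about (266,234) for its button and (283,240) for its handle in the scene view. Its neighbours are well away from it. Next I'll fit the lid frame precisely.

```bash
cat >> h.py <<'E'
def analyse(n,tag,box=(0.4,0.8,-0.36,0.02)):
    f=eyes.grab_frame(n);save(f,tag);W=pts(f);c=f['color'].astype(int)
    R,G,B=c[...,0],c[...,1],c[...,2]
    ins=(W[...,0]>box[0])&(W[...,0]<box[1])&(W[...,1]>box[2])&(W[...,1]<box[3])&(W[...,2]>.05)
    blue=ins&(B>R+40)&(B>G+25); red=ins&(R>G+50)&(R>B+50)
    p=W[blue]
    for _ in range(5):
        m=np.median(p,0) if _==0 else p.mean(0)
        q=p-p.mean(0);nn=np.linalg.svd(q,full_matrices=False)[2][2];nn*=np.sign(nn[2])
        d=q@nn; p=p[abs(d)<max(.003,2*d.std())]
    print(n,'lid n',nn.round(3),'tilt',np.degrees(np.arccos(nn[2])).round(2),'yaw',np.arctan2(-nn[1],-nn[0]).round(3),'c',p.mean(0).round(4),len(p),'std',d.std().round(4))
    print(' red n',red.sum(),'mean',W[red].mean(0).round(4),'h over lid',np.median((W[red]-p.mean(0))@nn).round(4))
    dark=ins&(c.max(-1)<70)&(abs((W-p.mean(0))@nn-.016)<.008)
    h=(W-p.mean(0))@nn
    return f,W,c,nn,p.mean(0),blue,red,h
E
python3 - <<'E'
from h import *
for n in ['scene','side']:
    f,W,c,nn,p0,blue,red,h=analyse(n,n+'1')
    yaw=np.arctan2(-nn[1],-nn[0])
    # blue extents via minAreaRect in lid frame for yaw scan
    q=W[blue&(abs(h)<.004)]-p0
    ey0=np.array([-np.sin(yaw),np.cos(yaw),0]); ex0=np.cross(ey0,nn)
    r=cv2.minAreaRect(np.stack([q@ex0,q@ey0],1).astype(np.float32)); print(r,ex0,ey0)
    cen=p0+r[0][0]*ex0+r[0][1]*ey0; print('lid centre',cen)
    cv2.imwrite('pics/%sz.png'%n,cv2.resize(f['color'][190:325,210:380,::-1],None,fx=4,fy=4,interpolation=cv2.INTER_CUBIC))
E
```

```text
scene lid n [-0.488 -0.078  0.87 ] tilt 29.59 yaw 0.159 c [ 0.6184 -0.1758  0.1531] 3483 std 0.0011
 red n 42 mean [ 0.5482 -0.1821  0.1259] h over lid 0.0116
((-0.019927456974983215, 0.004899129271507263), (0.2761363685131073, 0.2142004519701004), 0.3900966942310333) [0.85862179 0.13753609 0.49381418] [-0.1581661   0.98741252  0.        ]
lid centre [ 0.6005321  -0.17372849  0.14321673]
side lid n [-0.49  -0.081  0.868] tilt 29.75 yaw 0.164 c [ 0.6175 -0.1797  0.1508] 2296 std 0.0011
 red n 34 mean [ 0.5481 -0.1833  0.1243] h over lid 0.0113
((-0.01865975558757782, 0.009779058396816254), (0.22141656279563904, 0.27909043431282043), 89.44400787353516) [0.85657301 0.14165996 0.4962007 ] [-0.16316365  0.98659902  0.        ]
lid centre [ 0.59989266 -0.17267565  0.14151966]
```

View pics/scenez.png

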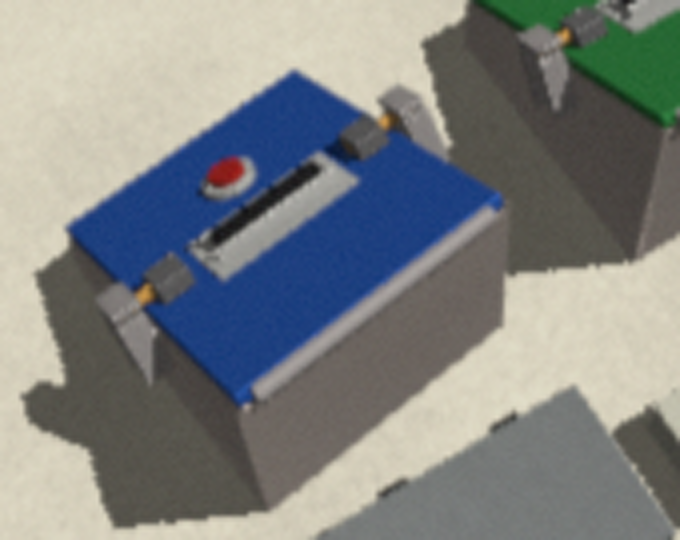

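apply_moves(
  moves=[
    [-1,0,0,-0.03,-0.119],
    [-1,0,0,-0.03,-0.119],
    [-1,0,0,-0.03,-0.119],
    [-1,0,0,-0.03,-0.119],
    [-1,0,0,-0.03,-0.119],
  ],
)

```text
t: 2.32
eef_pos: [0.2818, 0.613, 0.3782]
ee_rot: [-3.141, -0.0, 0.17]
force: [0.9, 0.9, 0.4]
width: 0.0601
```

apply_moves(
  moves=[
    [-1,0.0035,0.0345,0,0],
    [-1,0.0035,0.0345,0,0],
    [-1,0.0035,0.0345,0,0],
    [-1,0.0035,0.0345,0,0],
    [-1,0.0035,0.0345,0,0],
    [-1,0.0035,0.0345,0,0],
    [-1,0.0035,0.0345,0,0],
    [-1,0.0035,0.0345,0,0],
    [-1,0.0035,0.0345,0,0],
    [-1,0.0035,0.0345,0,0],
    [-1,0.0035,0.0345,0,0],
    [-1,0.0035,0.0345,0,0],
  ],
)

```text
t: 3.32
eef_pos: [0.3909, 0.21, 0.377]
ee_rot: [-3.141, -0.001, 0.165]
force: [1.3, 0.7, 0.3]
width: 0.0006
```

apply_moves(
  moves=[
    [-1,0.0035,0.0345,0,0],
    [-1,0.0035,0.0345,0,0],
    [-1,0.0035,0.0345,0,0],
    [-1,0.0035,0.0345,0,0],
    [-1,0.0035,0.0345,0,0],
    [-1,0.0035,0.0345,0,0],
    [-1,0.0035,0.0345,0,0],
    [-1,0.0035,0.0345,0,0],
    [-1,0.0035,0.0345,0,0],
    [-1,0.0035,0.0345,0,0],
    [-1,0.0035,0.0345,0,0],
    [-1,0.0035,0.0345,0,0],
  ],
)

```text
t: 4.32
eef_pos: [0.5001, -0.1917, 0.3768]
ee_rot: [3.141, -0.001, 0.164]
force: [1.5, 1.0, 0.6]
width: 0.0004
```

```bash
python3 - <<'E'
from h import *
f,W,c,nn,p0,blue,red,h=analyse('wrist','wrist1')
yaw=np.arctan2(-nn[1],-nn[0])
ey=np.array([-np.sin(yaw),np.cos(yaw),0]); ex=np.cross(ey,nn)
sel=red&(h>.009)&(h<.015)
P=W[sel];r=np.stack([(P-p0)@ex,(P-p0)@ey],1)
print(len(P),'button',P.mean(0),'ext',r.min(0),r.max(0),'mid',p0+(r.min(0)+r.max(0))[0]/2*ex+(r.min(0)+r.max(0))[1]/2*ey+.012*nn)
d=(c.max(-1)<60)&(h>.010)&(h<.022)
P=W[d];r=np.stack([(P-p0)@ex,(P-p0)@ey],1);print(len(P),P.mean(0),np.percentile(r,[2,98],axis=0))
s=cv2.minAreaRect(r.astype(np.float32));print(s)
for l in ['blue_button_top','blue_handle_grip']:
    for q in outline_of(l,f)[:2]: print(l,q['score'],q['extent'],np.nanmedian(W[q['region']],0))
E
```

```text
wrist lid n [-0.489 -0.078  0.869] tilt 29.66 yaw 0.158 c [ 0.5862 -0.1755  0.134 ] 25397 std 0.0008
 red n 418 mean [ 0.5456 -0.1805  0.1344] h over lid 0.012
370 button [ 0.54517358 -0.18177778  0.12410657] ext [-0.0546237  -0.01243877] [-0.0279601   0.01345434] mid [ 0.54481979 -0.18158696  0.12400278]
1217 [ 0.59936693 -0.17249035  0.15970667] [[ 0.01692477 -0.04176454]
 [ 0.02981997  0.04364066]]
((0.02294144034385681, 0.013015296310186386), (0.020334558561444283, 0.11517146229743958), 0.38506484031677246)
blue_button_top 0.71 [307.1, 114.6, 330.2, 136.8] [ 0.54603697 -0.18150906  0.12445425]
blue_handle_grip 0.76 [271.1, 69.3, 360.4, 86.4] [ 0.60001057 -0.17393326  0.1595764 ]
```

View pics/wrist1.png

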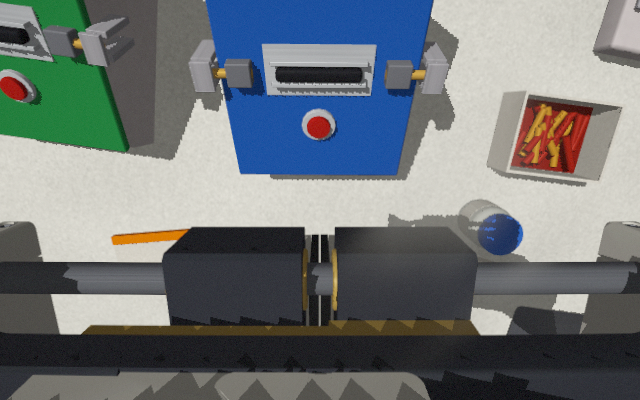

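apply_moves(
  moves=[
    [-1,0.018,-0.001,0,0],
    [-1,0.0173,-0.0012,0.01,0],
    [-1,0,0,0.03,0],
    [-1,0,0,0.035,0],
    [-1,0,0,0.035,0],
    [-1,0,0,0.035,0],
    [-1,0,0,0.035,0],
    [-1,0,0,0.03,0],
    [-1,0,0,0.022,0],
    [-1,0,0,0.006,0],
    [-1,0,0,0,0],
  ],
)

```text
t: 5.38
eef_pos: [0.5337, -0.1812, 0.1374]
ee_rot: [-3.141, 0.003, 0.165]
force: [0.2, -0.4, 0.8]
width: 0.0005
```

apply_moves(
  moves=[
    [-1,0,0.0022,0.006,0],
    [-1,0,0,0.005,0],
    [-1,0,0,0,0],
  ],
)

```text
t: 5.63
eef_pos: [0.5353, -0.184, 0.128]
ee_rot: [3.142, -0.001, 0.164]
force: [0.6, -0.4, 0.0]
width: 0.0005
```

apply_moves(
  moves=[
    [-1,0.001,0,0.0017,0],
    [-1,0.001,0,0.0017,0],
    [-1,0,0,0,0],
  ],
)

```text
t: 5.88
eef_pos: [0.5374, -0.1838, 0.1245]
ee_rot: [3.141, -0.001, 0.164]
force: [-0.4, 0.2, 2.1]
width: 0.0006
```

apply_moves(
  moves=[
    [-1,0.001,0,0.0017,0],
    [-1,0.001,0,0.0017,0],
    [-1,0,0,0,0],
  ],
)

```text
t: 6.13
eef_pos: [0.5394, -0.1835, 0.121]
ee_rot: [3.141, -0.001, 0.164]
force: [-0.1, -0.2, 4.3]
width: 0.0002
```

```bash
python3 - <<'E'
from h import *
print(arm.get_state()['force'])
f=eyes.grab_frame('side');save(f,'s2')
cv2.imwrite('pics/s2z.png',cv2.resize(f['color'][150:310,230:400,::-1],None,fx=4,fy=4)[:600])
E
```

```text
[-0.12006836 -0.22248686  4.33960041]
```

View pics/s2z.png

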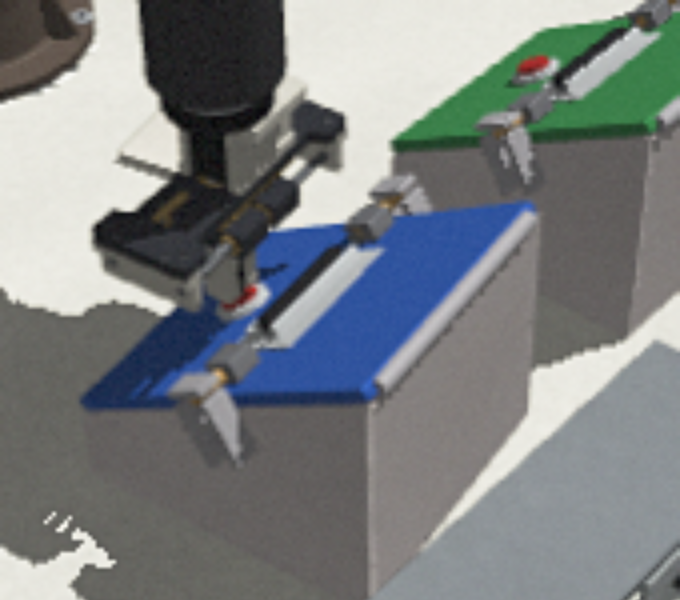

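Finger at the button (around 240,295 in the zoom). The handle is still in, so I'll press a bit further.

apply_moves(
  moves=[
    [-1,0.0008,0,0.0013,0],
    [-1,0.0006,0,0.001,0],
    [-1,0,0,0,0],
  ],
)

```text
t: 6.43
eef_pos: [0.5405, -0.1832, 0.1184]
ee_rot: [3.141, -0.0, 0.164]
force: [0.8, 0.2, 3.3]
width: 0.0006
```

```bash
python3 - <<'E'
from h import *
print(arm.get_state()['force'])
f=eyes.grab_frame('side');save(f,'s3')
cv2.imwrite('pics/s3z.png',cv2.resize(f['color'][150:310,230:400,::-1],None,fx=4,fy=4)[:600])
E
```

```text
[0.77101777 0.17049972 3.26480187]
```

View pics/s3z.png

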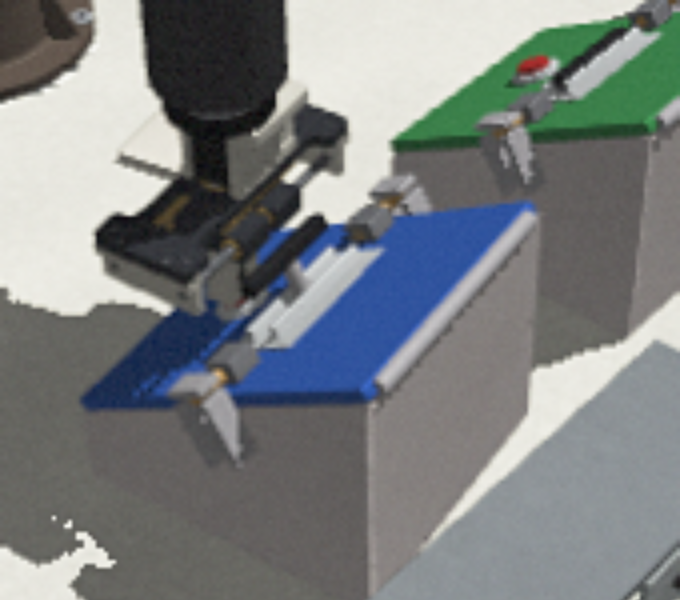

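apply_moves(
  moves=[
    [-1,-0.006,0,-0.008,0],
    [-1,-0.015,0,-0.005,0],
    [-1,-0.02,0.0,-0.005,0],
    [-1,-0.01,-0.02,-0.015,0],
    [-1,0,-0.015,-0.025,0],
    [-1,0,0,-0.02,0],
    [-1,0,0,0,0],
  ],
)

```text
t: 7.07
eef_pos: [0.4855, -0.1567, 0.201]
ee_rot: [3.14, -0.006, 0.166]
force: [1.0, 0.4, 0.3]
width: 0.0005
```

```bash
python3 - <<'E'
from h import *
s=arm.get_state();print(s['q'],s['eef_pos'],s['t'])
f,W,c,nn,p0,blue,red,h=analyse('wrist','wrist2')
yaw=.162
ey=np.array([-np.sin(yaw),np.cos(yaw),0]); ex=np.cross(ey,nn);ex/=np.linalg.norm(ex)
d=(c.max(-1)<60)&(h>.036)&(h<.052)&(W[...,0]>.54)
P=W[d];r=np.stack([(P-p0)@ex,(P-p0)@ey,h[d]],1);print(len(P),P.mean(0),np.percentile(r,[2,50,98],axis=0))
for q in outline_of('blue_handle_grip',f)[:2]: print(q['score'],q['extent'],np.nanmedian(W[q['region']],0))
E
```

```text
[ 7.39451560e-02  1.01997784e-01 -3.88705758e-01  1.09106870e-03
 -1.07390645e+00  1.66214351e+00] [ 0.48549392 -0.15672354  0.20095442] 7.0667
wrist lid n [-0.489 -0.078  0.869] tilt 29.68 yaw 0.158 c [ 0.5455 -0.1805  0.1106] 41016 std 0.0006
 red n 1249 mean [ 0.5452 -0.1801  0.1262] h over lid 0.0119
5777 [ 0.58593419 -0.17460586  0.18319242] [[ 0.06407913 -0.04260256  0.03688818]
 [ 0.07189356 -0.00054632  0.04339561]
 [ 0.07674555  0.04056503  0.04507812]]
0.72 [299.3, 15.6, 487.6, 68.8] [ 0.58686279 -0.17299974  0.18312524]
```

View pics/wrist2.png

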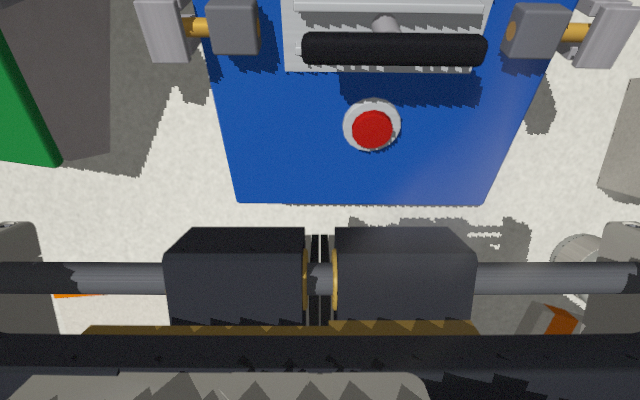

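```bash
cat > path.py <<'E'
from h import *
yaw=.162;t=np.radians(30)
u=np.array([np.cos(yaw),np.sin(yaw),0]);ey=np.array([-np.sin(yaw),np.cos(yaw),0])
ex=u*np.cos(t)+np.array([0,0,np.sin(t)])
O=np.array([.589,-.174,.1775])
def pose(th,r=.028,gap=0,dz=-.010):
    a=np.cos(th)*ey+np.sin(th)*ex
    ah=a.copy();ah[2]=0;ah/=np.linalg.norm(ah)
    mh=np.array([ah[1],-ah[0],0])   # cw from ah
    d=.0095+.0096*np.cos(th)**2+.007*np.sin(th)**2+gap
    C=O+r*a-d*mh; C[2]+=dz
    y=np.arctan2(mh[1],mh[0])  # tool x along push direction
    return C,y
def rows(cur,cy,targets):
    for C,y in targets:
        d=C-cur; X=np.array([np.cos(cy),np.sin(cy)]);Y=np.array([np.sin(cy),-np.cos(cy)])
        print([-1,round(d[:2]@X,4),round(d[:2]@Y,4),round(-d[2],4),round(-(y-cy),3)],C.round(4),round(y,3))
        cur,cy=C,y
if __name__=='__main__':
    s=arm.get_state();cur=s['eef_pos'];cy=s['ee_rot'][2]
    A=pose(0,gap=.02)
    rows(cur,cy,[A]+[pose(0,gap=.002)]+[pose(x) for x in np.linspace(0,1.6,17)])
E
python3 path.py
```

```text
[-1, np.float64(0.0617), np.float64(0.0061), np.float64(0.0298), np.float64(0.002)] [ 0.5459 -0.1527  0.1675] 0.162
[-1, np.float64(0.018), np.float64(-0.0), np.float64(-0.0), np.float64(-0.0)] [ 0.5637 -0.1498  0.1675] 0.162
[-1, np.float64(0.002), np.float64(-0.0), np.float64(-0.0), np.float64(-0.0)] [ 0.5656 -0.1494  0.1675] 0.162
[-1, np.float64(0.0025), np.float64(-0.0015), np.float64(-0.0014), np.float64(0.087)] [ 0.5679 -0.1475  0.1689] 0.075
[-1, np.float64(0.0026), np.float64(-0.0014), np.float64(-0.0014), np.float64(0.087)] [ 0.5703 -0.1459  0.1703] -0.012
[-1, np.float64(0.0026), np.float64(-0.0014), np.float64(-0.0014), np.float64(0.088)] [ 0.573  -0.1446  0.1716] -0.1
[-1, np.float64(0.0027), np.float64(-0.0013), np.float64(-0.0013), np.float64(0.089)] [ 0.5758 -0.1435  0.173 ] -0.189
[-1, np.float64(0.0027), np.float64(-0.0013), np.float64(-0.0013), np.float64(0.091)] [ 0.5787 -0.1428  0.1742] -0.28
[-1, np.float64(0.0028), np.float64(-0.0013), np.float64(-0.0012), np.float64(0.093)] [ 0.5818 -0.1423  0.1754] -0.373
[-1, np.float64(0.0029), np.float64(-0.0012), np.float
[... 425 characters left out ...]
np.float64(0.003), np.float64(-0.0013), np.float64(-0.0007), np.float64(0.107)] [ 0.5974 -0.1449  0.18  ] -0.877
[-1, np.float64(0.003), np.float64(-0.0014), np.float64(-0.0006), np.float64(0.109)] [ 0.6004 -0.1463  0.1805] -0.987
[-1, np.float64(0.003), np.float64(-0.0015), np.float64(-0.0004), np.float64(0.112)] [ 0.6033 -0.148   0.181 ] -1.099
[-1, np.float64(0.003), np.float64(-0.0016), np.float64(-0.0003), np.float64(0.114)] [ 0.606  -0.1499  0.1813] -1.212
[-1, np.float64(0.003), np.float64(-0.0016), np.float64(-0.0002), np.float64(0.115)] [ 0.6086 -0.1521  0.1815] -1.327
[-1, np.float64(0.0029), np.float64(-0.0017), np.float64(-0.0), np.float64(0.115)] [ 0.6109 -0.1545  0.1815] -1.443
```

apply_moves(
  moves=[
    [-1,0.02,0.003,0.01,0],
    [-1,0.02,0.003,0.01,0],
    [-1,0.0217,0,0.01,0],
    [-1,0.01,0,0,0],
    [-1,0.008,0,0,0],
    [-1,0,0,0,0],
  ],
)

```text
t: 7.67
eef_pos: [0.5629, -0.1497, 0.1649]
ee_rot: [-3.141, 0.005, 0.164]
force: [-0.7, 0.2, -0.7]
width: 0.0004
```

```bash
python3 - <<'E'
from h import *
from path import pose,rows
s=arm.get_state();print(s['eef_pos'],s['force'])
f=eyes.grab_frame('side');cv2.imwrite('pics/s4z.png',cv2.resize(f['color'][150:300,230:400,::-1],None,fx=4,fy=4))
rows(s['eef_pos'],s['ee_rot'][2],[pose(0,gap=0)])
E
```

```text
[ 0.56285436 -0.14974783  0.1649236 ] [-0.67255028  0.23104332 -0.7306072 ]
[-1, np.float64(0.0028), np.float64(0.0002), np.float64(-0.0026), np.float64(0.002)] [ 0.5656 -0.1494  0.1675] 0.162
```

View pics/s4z.png

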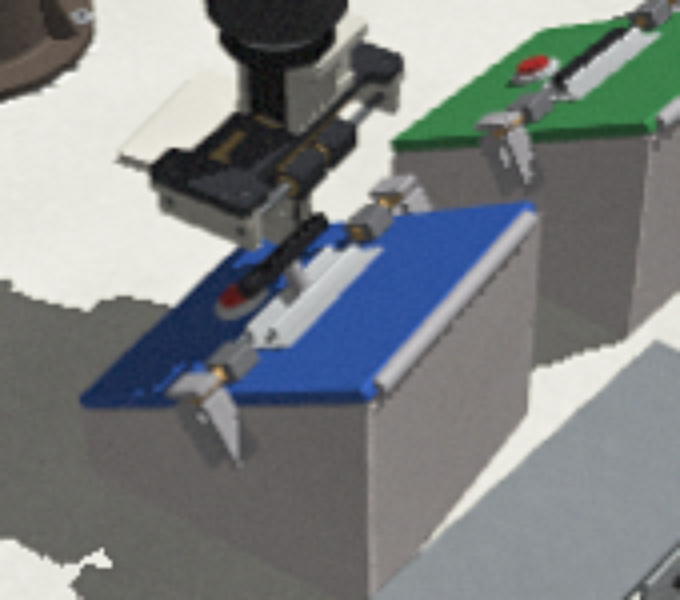

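apply_moves(
  moves=[
    [-1,0.0025,0,-0.0015,0],
    [-1,0.0025,-0.0015,-0.0014,0.087],
    [-1,0.0026,-0.0014,-0.0014,0.087],
    [-1,0.0026,-0.0014,-0.0014,0.088],
    [-1,0.0027,-0.0013,-0.0013,0.089],
    [-1,0.0027,-0.0013,-0.0013,0.091],
    [-1,0.0028,-0.0013,-0.0012,0.093],
    [-1,0.0029,-0.0012,-0.0011,0.095],
    [-1,0.0029,-0.0012,-0.001,0.098],
    [-1,0,0,0,0],
  ],
)

```text
t: 8.55
eef_pos: [0.5869, -0.1424, 0.1781]
ee_rot: [3.141, 0.002, -0.569]
force: [-5.3, 1.0, -0.7]
width: 0.0004
```

```bash
python3 - <<'E'
from h import *
from path import pose,rows
s=arm.get_state();print(s['eef_pos'],s['force'],s['moment'],s['ee_rot'])
f=eyes.grab_frame('side');cv2.imwrite('pics/s5z.png',cv2.resize(f['color'][150:300,230:400,::-1],None,fx=4,fy=4))
rows(s['eef_pos'],s['ee_rot'][2],[pose(x) for x in np.linspace(.8,1.6,9)])
E
```

```text
[ 0.58691807 -0.142407    0.17807666] [-5.29507432  0.99776313 -0.74826412] [ 0.47557391  1.87392132 -0.09401766] [ 3.14097803e+00  2.20903514e-03 -5.69211549e-01]
[-1, np.float64(0.0009), np.float64(-0.0006), np.float64(0.0005), np.float64(-0.003)] [ 0.588  -0.1424  0.1775] -0.566
[-1, np.float64(0.0029), np.float64(-0.0013), np.float64(-0.0009), np.float64(0.101)] [ 0.5912 -0.1429  0.1785] -0.667
[-1, np.float64(0.003), np.float64(-0.0013), np.float64(-0.0008), np.float64(0.104)] [ 0.5943 -0.1438  0.1793] -0.771
[-1, np.float64(0.003), np.float64(-0.0013), np.float64(-0.0007), np.float64(0.107)] [ 0.5974 -0.1449  0.18  ] -0.877
[-1, np.float64(0.003), np.float64(-0.0014), np.float64(-0.0006), np.float64(0.109)] [ 0.6004 -0.1463  0.1805] -0.987
[-1, np.float64(0.003), np.float64(-0.0015), np.float64(-0.0004), np.float64(0.112)] [ 0.6033 -0.148   0.181 ] -1.099
[-1, np.float64(0.003), np.float64(-0.0016), np.float64(-0.0003), np.float64(0.114)] [ 0.606  -0.1499  0.1813] -1.212
[-1, np.float64(0.003), np.float64(-0.0016), np.float64(-0.0002), np.float64(0.115)] [ 0.6086 -0.1521  0.1815] -1.327
[-1, np.float64(0.0029), np.float64(-0.0017), np.float64(-0.0), np.float64(0.115)] [ 0.6109 -0.1545  0.1815] -1.443
```

View pics/s5z.png

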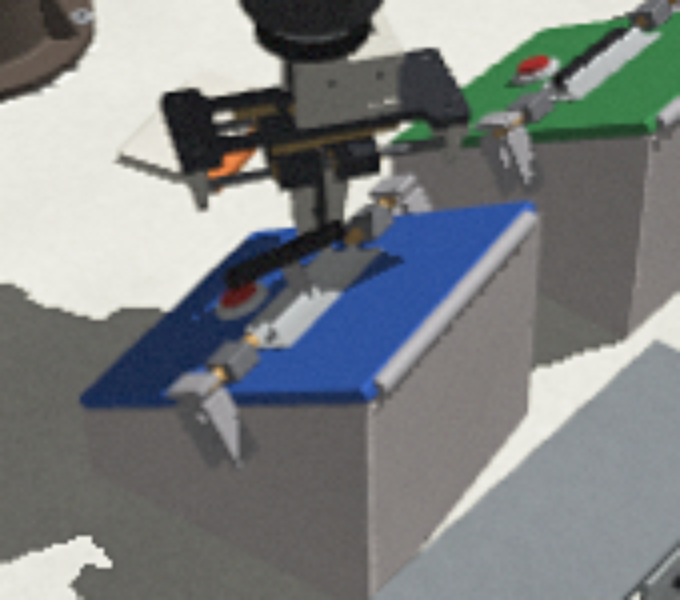

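apply_moves(
  moves=[
    [-1,0.0035,-0.0015,-0.0007,0.1],
    [-1,0.003,-0.0013,-0.0008,0.104],
    [-1,0.003,-0.0013,-0.0007,0.107],
    [-1,0.003,-0.0014,-0.0006,0.109],
    [-1,0.003,-0.0015,-0.0004,0.112],
    [-1,0.003,-0.0016,-0.0003,0.114],
    [-1,0.003,-0.0016,0,0.115],
    [-1,0,0,0,0],
    [-1,0,0,0,0],
  ],
)

```text
t: 9.35
eef_pos: [0.6105, -0.1521, 0.1827]
ee_rot: [-3.139, -0.001, -1.319]
force: [-1.4, 2.9, 1.5]
width: 0.0004
```

```bash
python3 - <<'E'
from h import *
from path import pose,rows
s=arm.get_state();print(s['eef_pos'],s['force'],s['moment'],s['ee_rot'])
f=eyes.grab_frame('side');cv2.imwrite('pics/s6z.png',cv2.resize(f['color'][150:300,230:400,::-1],None,fx=4,fy=4))
rows(s['eef_pos'],s['ee_rot'][2],[pose(x) for x in [1.5,1.57,1.65]])
E
```

```text
[ 0.61047537 -0.15210935  0.18274867] [-1.35346641  2.9129963   1.54071638] [ 0.87672451  0.30415126 -0.09481982] [-3.13897992e+00 -5.11079540e-04 -1.31909408e+00]
[-1, np.float64(-0.0005), np.float64(0.0019), np.float64(0.0013), np.float64(0.008)] [ 0.6086 -0.1521  0.1815] -1.327
[-1, np.float64(0.002), np.float64(-0.0012), np.float64(-0.0), np.float64(0.081)] [ 0.6103 -0.1538  0.1815] -1.408
[-1, np.float64(0.0023), np.float64(-0.0014), np.float64(0.0), np.float64(0.092)] [ 0.612  -0.1558  0.1815] -1.5
```

View pics/s6z.png

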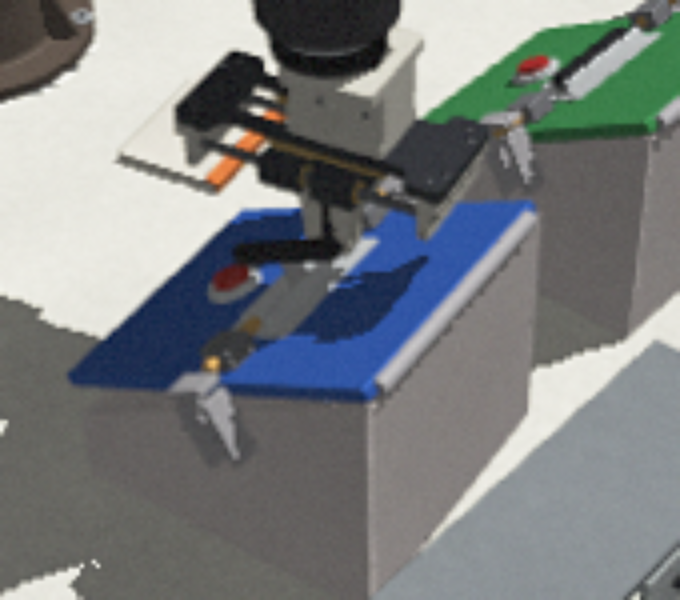

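apply_moves(
  moves=[
    [-1,0.002,0,0,0.045],
    [-1,0.002,0,0,0.045],
    [-1,0.0015,0,0,0],
    [-1,0,0,0,0],
  ],
)

```text
t: 9.73
eef_pos: [0.6118, -0.1549, 0.1819]
ee_rot: [-3.138, 0.003, -1.41]
force: [-0.5, 14.6, 3.0]
width: 0.0001
```

apply_moves(
  moves=[
    [-1,0.0015,0,0,0],
    [-1,0.0015,0,0,0],
    [-1,0,0,0,0],
  ],
)

```text
t: 9.98
eef_pos: [0.612, -0.1556, 0.1813]
ee_rot: [-3.138, 0.006, -1.41]
force: [-1.5, 24.0, 4.2]
width: 0.0004
```

At the stop: 24 N with almost no motion. I'll back off, lift and check.

apply_moves(
  moves=[
    [-1,-0.005,0,0,0],
    [-1,-0.015,0,0,0],
    [-1,-0.02,0,0,0],
    [-1,-0.005,0,-0.02,0],
    [-1,0,0,-0.03,0],
    [-1,0,0,-0.035,0],
    [-1,0,0,-0.035,0],
    [-1,0,0.0,-0.035,0],
    [-1,-0.03,0,0,0],
    [-1,-0.03,0,0,0],
    [-1,-0.03,0,0,0],
    [-1,0,0,0,0],
  ],
)

```text
t: 10.98
eef_pos: [0.5899, -0.024, 0.3372]
ee_rot: [-3.14, 0.001, -1.408]
force: [0.3, -1.2, -0.1]
width: 0.0006
```

```bash
python3 - <<'E'
from h import *
s=arm.get_state();print(s['eef_pos'],s['force'],s['t'])
for n in ['side','scene']:
    f,W,c,nn,p0,blue,red,h=analyse(n,n+'7')
    yaw=.162
    ey=np.array([-np.sin(yaw),np.cos(yaw),0]); ex=np.cross(ey,nn);ex/=np.linalg.norm(ex)
    d=(c.max(-1)<75)&(h>.036)&(h<.050)&(abs(W[...,0]-.59)<.08)&(abs(W[...,1]+.175)<.06)
    P=W[d];r=np.stack([(P-p0)@ex,(P-p0)@ey],1).astype(np.float32);print(len(P),P.mean(0),cv2.fitLine(r,cv2.DIST_HUBER,0,.01,.01).ravel(),np.median(h[d]))
    y0,y1,x0,x1=(150,300,230,400) if n=='side' else (180,330,210,380)
    cv2.imwrite(f'pics/{n}7z.png',cv2.resize(f['color'][y0:y1,x0:x1,::-1],None,fx=4,fy=4))
    for l in ['pen_cup','amber_bottle','tablet_jar','ampoule_carton','tape_roll','tablet_pack']:
        for q in outline_of(l,f)[:1]: print(l,round(q['score'],2),np.nanmedian(W[q['region']],0).round(3))
E
```

```text
[ 0.5898969  -0.02404777  0.3372367 ] [ 0.32871282 -1.24949245 -0.12564461] 10.9833
side lid n [-0.37  -0.061  0.927] tilt 22.01 yaw 0.164 c [ 0.6139 -0.1852  0.1662] 2706 std 0.0012
 red n 27 mean [ 0.5407 -0.1849  0.1492] h over lid 0.0116
128 [ 0.58866637 -0.17914933  0.20134673] [ 0.99988604  0.01509688 -0.00390187  0.00880244] 0.042159380851991245
pen_cup 0.86 [0.597 0.461 0.082]
amber_bottle 0.57 [0.499 0.447 0.088]
tablet_jar 0.74 [ 0.457 -0.466  0.059]
ampoule_carton 0.65 [ 0.583 -0.519  0.033]
tape_roll 0.5 [0.353 0.47  0.015]
tablet_pack 0.57 [ 0.352 -0.485  0.022]
scene lid n [-0.368 -0.059  0.928] tilt 21.87 yaw 0.159 c [ 0.6118 -0.177   0.1671] 4032 std 0.0012
 red n 32 mean [ 0.5709 -0.1924  0.1838] h over lid 0.0119
130 [ 0.58817742 -0.1765591   0.20374255] [ 0.9999961   0.00279066 -0.00913827  0.00436691] 0.043134516412967235
pen_cup 0.72 [0.608 0.441 0.067]
amber_bottle 0.86 [0.501 0.444 0.077]
tablet_jar 0.61 [ 0.455 -0.456  0.075]
ampoule_carton 0.84 [ 0.582 -0.521  0.031]
tape_roll 0.72 [0.356 0.471 0.017]
tablet_pack 0.79 [ 0.352 -0.475  0.023]
```

View pics/side7z.png

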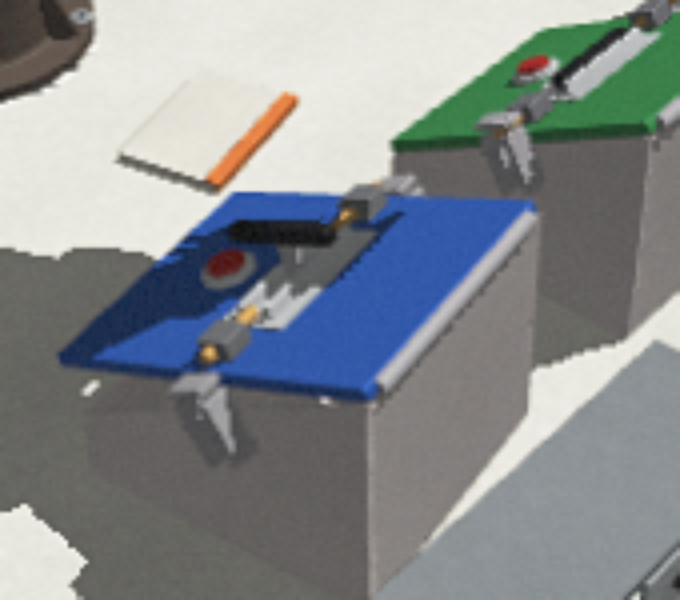

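View pics/scene7z.png

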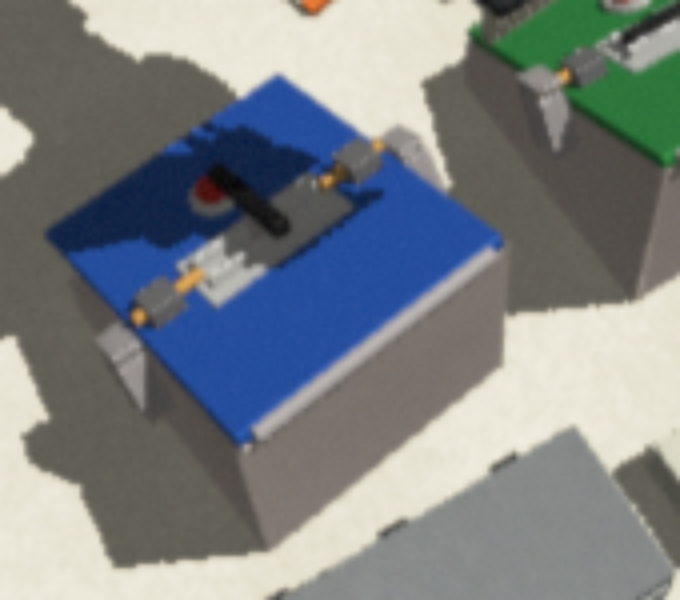

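The lid is ajar: its tilt went from about 29.7° to 22°, close to the 0.14 rad stop. The bar lies along the slope and stands fully out, the bolts are drawn, and nothing else has moved.

```bash
python3 -c "
from station import job
print(job.job_done())"
```

```text
the job is handed in; nothing more can be done
None
```

The blue case is unlatched, and I handed the job in at about 11 s of the 48 s allowed. I pressed the red button until the T-handle sprang out. I then pushed the left end of the bar clockwise with the closed fingers until it met its stop, at about 24 N. After that I backed the arm off into free air.

Last checks, from the side and scene cameras:
- **Lid:** its tilt went from about 29.7° to 22°, an opening of about 0.135 rad against the 0.14 rad stop, and both bolts are clear of their keepers.
- **Handle:** the bar lies along the slope to within 1°. Its top face is 42–43 mm above the lid against 44 mm expected, so it is fully out.
- **Green case:** its handle still lies in and across the lid, so it is latched.
- **Other things:** positions agree with the first pictures to within a few millimetres, which is the spread of the measurements.

One reading disagreed: the last scene-camera fix on the button was off because the handle partly hid it. I did not use it.

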